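Touch off a clamped keeper and pin its bore

ROBOT

A 6-joint arm with a two-finger parallel gripper is mounted at the origin on the work surface. World frame = base frame: x ahead of the robot, y to its left, z up, the work surface at z = 0. Lengths are in mm, angles in degrees, forces in N, time in s.
With the tool pointing down it reaches from about 350 to 850 mm from the base axis. Payload 8.1 kg.
Tool frame: the origin (TCP) lies midway between the tips of the shut fingers; the grasp point (between the pads) lies 19 mm behind it; z points along the fingers, y is the direction in which the jaws open and shut (so a half turn about z gives the same grasp; the last joint's range is limited). The gripper opens to 85 mm and grips with 20 to 120 N. Pads are 22 mm wide; open, the fingers measure 114 mm over their backs; the gripper's body (76 mm by 85 mm) begins 54 mm behind the grasp point. The pads swing forward as they close: fully open they stand 13 mm farther back than shut.
Start: joints at [-77.028, 7.471, 85.268, -0, 87.261, -4.893], TCP at [184.084, -571.068, 231.292] pointing down, gripper open.
Joint ranges: [-169.43, 169.43], [-51.17, 129.36], [1.28, 143.12], [-76.62, 256.62], [0, 156.53], [-152.29, 152.29]. Speed limits (degrees/s): [136.94, 136.94, 159.86, 180, 180, 180].

INTERFACE

Orientations are given as [roll, pitch, yaw] about the fixed x, y, z axes, in that order (R = Rz(yaw) Ry(pitch) Rx(roll)).
In Python, from bench import telemetry, snapshot, camera_params, job gives the robot as it stands. The module is installed in compiled form; this text tells all that it offers.
- The arm moves only by the shell command python3 -m jog 'ROWS' [FORCE]. ROWS is JSON, a list that holds one entry, the list of rows, each a list of 7 numbers: the shift along the tool's x, y, z in units of 50 mm (1.0 is 50 mm), then the turn, a rotation vector about the tool's x, y, z in units of 2 pi rad (1.0 is 2 pi rad), then the opening, from 0 (shut) to 1 (fully open). In form: [[[dx, dy, dz, rx, ry, rz, claw], ...]]. A call has 1 to 12 rows; each row shifts and turns the commanded pose from where the row before left it, along the tool's axes as they then stand; what a row does not reach is not made up. A row lasts 1/8 s, in which the tool goes at most 62.5 mm and 10.7 degrees, less where a joint would pass 70% of its speed; a pose out of reach is approached as far as the arm can. A call with a number of a shift or a turn outside -1 to 1 is refused whole. A call with a gripper value outside its range is refused whole. The fingers move at their own pace and stop on an object; FORCE is the grip in N (left out, the last holds). Time passes only in rows, so rows that do not move let the fingers close. It gives the time, the measured TCP pose, the force and the opening at its end, in the units of the state.
- telemetry.sense(): the state, without advancing time (a new reading comes with each control period).
- snapshot(name): name is "scene" or "top" or "wrist"; returns (picture, depth): 420x560x3 uint8, red, green, blue; 420x560 float32, mm along the optical axis (not along the pixel's ray), 0 where there is no reading.
- camera_params(name): a dict with "K" (3x3 intrinsics, pixels), "extrinsics" (4x4, takes a point from camera to world coordinates). Camera axes: x right, y down, z forward; pixel columns grow to the right and rows downward; lengths in mm; the calibration is good to about 2 mm. A picture is of the moment at which its call begins: read the wrist's pose just before it. camera_params takes no time and is no camera call; for the wrist camera it gives the pose at the moment of the call.
- job.hand_in(): hands the job in, once; it reports no verdict.
The state is a dict: "time": time; "joint_pos": joint angles; "qd": joint speeds; "joint_efforts": joint torques, N m; "tool_pos": TCP position; "tcp_rot": TCP orientation; "ft_force": force on the tool from outside, world axes, zero at the start; "wrist_torque": the same for the moment, N m; "finger_gap": finger opening in mm.
Only numpy, scipy, OpenCV 4.12 (cv2) and the standard library are available. Lean on these libraries where they do the work, as an engineer would, in place of code of your own. Each camera call takes 0.05 s, during which the arm holds its last target. There are 200 camera calls.

TASK

Take the steel gauge pin out of its wooden stand and touch off the aluminium keeper clamped on the grey panel with it, gently, resting the pin's side for a moment against each spot in turn: the keeper's long front face (the one facing the robot) well to the left of its middle, the same face well to the right of its middle, then the keeper's right-hand end face (left and right as seen from the robot). With the keeper's lie so found, slip the pin into the keeper's bore, fully home, without ever pressing the keeper or panel hard, and let go; leave the vent switch and the other things on the bench as they are.

Things in the scene. Friction and masses are not known exactly. Their poses are not given: they have to be found in the camera images.
- panel: grey steel plate fixed to the bench, 180 mm (x) by 260 mm (y) by 15 mm thick; in its own frame it runs from x -90 to 90 mm and y -110 to 150 mm. Origin on its underside, below where the keeper's middle would lie if clamped dead true; z up, x away from the robot (within 0.3 rad), y to the left. It carries the rigidly clamped keeper; keep every push on them well under 20 N
- keeper_nominal (a point): a point fixed to the panel, 45 mm over its underside: where the middle of the keeper's top would be if clamped true. The keeper is an aluminium block 60 (x) by 120 (y) by 30 mm high, vertical faces, with a rib 4 mm higher along its rear 10 mm. Clamped by eye, differently each time: its middle is up to 9 mm off in x and in y, turned up to 0.08 rad either way; this lie is not measured
- bore_nominal (a point): a point fixed to the panel, 45 mm over its underside: where the mouth of the keeper's bore would be if clamped true; the real one is off with the keeper. The bore is vertical, 14 mm wide, 1.5 mm chamfer, right through; its axis is 36 mm behind the keeper's front face (-x) and 82 mm from its right-hand end face (-y); its floor is the panel's top, 15 mm over the panel's origin
- straps (a point): a point fixed to the panel midway between the two clamp straps that hold the keeper's rear edge, at their top level; straps and bolts reach up to 60 mm over the bench, at x over 10 mm and y -54 to -30 and 39 to 63 mm in the panel's frame
- pin: the gauge pin, loose, steel, about 150 g, 96 mm long, upright in its stand at the start: a round shaft 12 mm in diameter and 70 mm long, its foot tapered over 2 mm, under a square head 22 by 22 mm, 24 mm high. Origin at the centre of its foot, z up along the pin; x and y square to the head's faces
- pin_tip (a point): centre of the pin's foot (lower end), the same point as the pin's origin
- pin_head (a point): centre of the pin's square head, 82 mm above its foot; the place to grip it; x and y square to the head's faces
- stand: wooden block fixed to the bench, 70 by 70 by 40 mm high, with a hole 15 mm wide and 30 mm deep in the middle of its top in which the pin stands, foot 10 mm over the bench. Origin at the centre of its underside
- vent (a joint): chrome toggle of the vent switch at the rear left of the panel, about 80 mm high over the panel: 0 as it starts (leaning to the robot), up to 0.9 rad when thrown; to be left alone
- hammer: glazing hammer, iron head, wooden handle, 280 mm long, lying beyond the panel; origin under its middle; bystander
- sash_weight: copper sash weight standing upright, 42 mm in diameter, 125 mm high, left of the panel; origin at the centre of its foot; bystander
- restrictor: white plastic window restrictor, about 34 by 130 mm, 28 mm high, right rear; origin under its middle; bystander
- spacer_a: blue plastic corner spacer joint, L-shaped with 50 mm legs, 10 mm high, lying on the front left part of the panel; origin under its corner; bystander
- spacer_b: the same spacer joint, lying on the bench near the stand; origin under its corner; bystander
There are look-alikes about, which are no part of the job. Several things have the shape of the pin; the one meant has the colours described above.

How it is judged (in metres and radians):
On the way, in this order (a step that is already met when the one before it is completed fails the run):
1. the pin's side rests against the keeper's front face, at least 5 mm left of the panel's middle line (over 1 N for 0.2 s) (contact force between pin and panel above 1 N and z of pin_tip in the frame of panel between 0.018 and 0.043 m and x of pin_tip in the frame of panel below -0.02 m and y of pin_tip in the frame of panel between 0.005 and 0.075 m), for 0.2 s.
2. then against the front face at least 5 mm right of the middle line (over 1 N for 0.2 s) (contact force between pin and panel above 1 N and z of pin_tip in the frame of panel between 0.018 and 0.043 m and x of pin_tip in the frame of panel below -0.02 m and y of pin_tip in the frame of panel between -0.075 and -0.005 m), for 0.2 s.
3. then against the keeper's right-hand end face (over 1 N for 0.2 s) (contact force between pin and panel above 1 N and z of pin_tip in the frame of panel between 0.018 and 0.043 m and x of pin_tip in the frame of panel between -0.02 and 0.045 m and y of pin_tip in the frame of panel below -0.052 m), for 0.2 s.
At the end, for the whole second after the job is handed in: The pin stands released and at rest in the keeper's bore, within 0.12 rad of upright, its foot within 4 mm of the panel's top (z of pin_tip in the frame of panel between 0.012 and 0.019 m and x of pin_tip in the frame of panel between -0.01 and 0.022 m and y of pin_tip in the frame of panel between 0.006 and 0.038 m and angle between pin's own z axis and vertical below 0.12 rad and linear speed of pin below 0.02 m/s); the robot touches nothing.
It fails at once if the pin presses the keeper or panel with over 20 N (contact force between pin and panel above 20 N).
It fails at once if the robot itself pushes the keeper or panel with over 20 N (contact force between the arm and panel above 20 N).
It fails at once if the fingers push the keeper or panel with over 20 N (contact force between the fingers and panel above 20 N).
It fails at once if the vent switch is thrown (value of joint vent above 0.3 rad).
It fails at once if another thing on the bench is shifted over 25 mm (distance of any of hammer, sash_weight, restrictor, spacer_a, spacer_b from where it was at the start of the episode above 0.025 m).
It also fails if it takes over 72 s, if anything falls off the work surface, if the arm or the gripper's body presses on something with over 40 N, if the wrist force passes 120 N, or if a joint passes its speed limit or range.

## Working session

There is one attempt and no reset: what is moved stays moved. The work goes in short steps, Python scripts to look and compute and a shell command to move; the robot and the scene stay as the last step left them, time stands still between calls to the robot, and variables do not carry over. Pictures are saved under pics/ and viewed, about 8 in all and at most 12, crops included, and the job is handed in when it is done.

```bash
mkdir -p pics; ls
cat > h.py <<'E'
import numpy as np, cv2
from bench import telemetry, snapshot, camera_params, job
def save(n,p): cv2.imwrite('pics/'+n, cv2.cvtColor(p,cv2.COLOR_RGB2BGR))
def ray(name,u,v,z,cp=None):
    cp=cp or camera_params(name); K=np.array(cp['K']);E=np.array(cp['extrinsics'])
    d=E[:3,:3]@np.linalg.inv(K)@[u,v,1]; o=E[:3,3]
    return o+d*(z-o[2])/d[2]
def pts(d,cp):
    K=np.array(cp['K']);E=np.array(cp['extrinsics'])
    v,u=np.mgrid[:d.shape[0],:d.shape[1]]
    c=np.stack([(u-K[0,2])/K[0,0]*d,(v-K[1,2])/K[1,1]*d,d],-1)
    return c@E[:3,:3].T+E[:3,3]
E
python3 - <<'E'
from h import *
print(telemetry.sense())
for n in ('scene','top'):
    p,d=snapshot(n); save(n+'0.png',p); np.savez(n+'0.npz',p=p,d=d); print(n,camera_params(n))
E
```

```text
pics
{'time': 0.0, 'joint_pos': array([-7.70299836e+01,  7.51383126e+00,  8.53299837e+01,  4.07879870e-04,
        8.72614063e+01, -4.89304184e+00]), 'qd': array([-0.02950957,  0.07456521,  0.01037512,  0.01558664,  0.16553197,
       -0.03502257]), 'joint_efforts': array([ 2.23860967e-03, -5.69397104e+01, -5.00547373e+01,  1.38757755e-04,
        1.47370639e-02,  3.42044098e-05]), 'tool_pos': array([ 183.94553045, -570.52848293,  230.25099123]), 'tcp_rot': array([-1.79895197e+02, -9.38082907e-03,  1.78630298e+01]), 'ft_force': array([-0.31258907,  0.37791065, -0.39058919]), 'wrist_torque': array([ 0.05416129,  0.00992091, -0.02881155]), 'finger_gap': 85.6628595255803}
scene {'K': array([[425.71427544,   0.        , 281.76915187],
       [  0.        , 425.71427544, 214.23231924],
       [  0.        ,   0.        ,   1.        ]]), 'extrinsics': array([[ 2.67409224e-01,  7.74033077e-01, -5.73903391e-01,
         1.17628017e+03],
       [ 9.63519264e-01, -2.21645224e-01,  1.50013409e-01,
        -1.85964338e+02],
       [-1.10876052e-02, -5.93081943e-01, -8.05065758e-01,
         9.36723162e+02],
       [ 0.00000000e+00,  0.00000000e+00,  0.00000000e+00,
         1.00000000e+00]])}
top {'K': array([[512.75877361,   0.        , 279.95713934],
       [  0.        , 512.75877361, 207.31107477],
       [  0.        ,   0.        ,   1.        ]]), 'extrinsics': array([[ 1.25625258e-02, -9.88153280e-01,  1.52955153e-01,
         3.34195776e+02],
       [-9.99903378e-01, -1.33248858e-02, -3.96009968e-03,
        -2.24501373e+01],
       [ 5.95129543e-03, -1.52890625e-01, -9.88225196e-01,
         1.55599067e+03],
       [ 0.00000000e+00,  0.00000000e+00,  0.00000000e+00,
         1.00000000e+00]])}
```

View pics/top0.png

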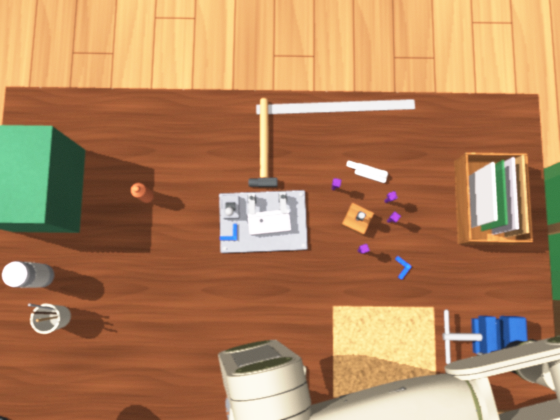

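View pics/scene0.png

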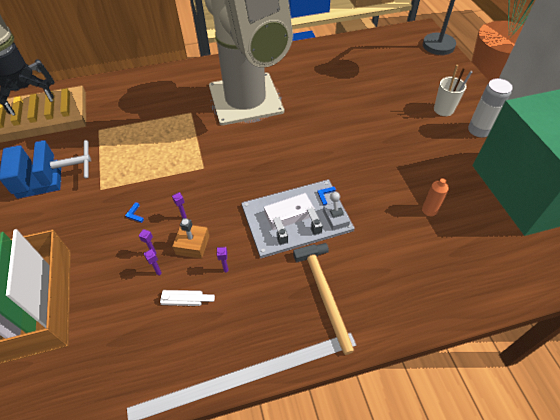

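Top view: the stand is at (358,218) with a steel pin in it at (362,216). The purple look-alikes are at (336,184), (391,197), (394,217) and (364,249). The panel is at (263,222), with the keeper at (268,222). Only the pin in the stand is steel-coloured, so I'll confirm it in an enlarged crop.

Run:
```python
from h import *
t=np.load('top0.npz');s=np.load('scene0.npz')
a=cv2.resize(t['p'][170:270,205:415],None,fx=3.8,fy=3.8,interpolation=cv2.INTER_CUBIC)[:300+80]
b=cv2.resize(s['p'][205:265,130:230],(360,216),interpolation=cv2.INTER_CUBIC)
c=cv2.resize(s['p'][175:260,235:365],(430,216),interpolation=cv2.INTER_CUBIC)
im=np.vstack([a[:,:790],np.hstack([b,c])]) ; save('crop1.png',im)
P=pts(t['d'],camera_params('top'));Q=pts(s['d'],camera_params('scene'))
hsv=cv2.cvtColor(t['p'],cv2.COLOR_RGB2HSV)
R=P[160:280,200:420].reshape(-1,3);
# pin head: z>85
for nm,X in (('top',P),('scene',Q)):
    m=(X[...,2]>20)&(abs(X[...,0]-560)<250)&(abs(X[...,1]+150)<300)&(X[...,2]<200)
    n,l,st,ce=cv2.connectedComponentsWithStats(m.astype(np.uint8))
    for i in range(1,n):
        if st[i,4]>8:
            x=X[l==i]; print(nm,ce[i].round(),st[i,4],x.min(0).round(),x.max(0).round(),np.median(x,0).round())
g=(P[...,2]>8)&(P[...,2]<25)&(hsv[...,1]<60)&(abs(P[...,1]-30)<150)&(abs(P[...,0]-520)<140)
cs,_=cv2.findContours(g.astype(np.uint8),0,2);c=max(cs,key=cv2.contourArea)
q=cv2.boxPoints(cv2.minAreaRect(c));print(q)
for u,v in q: print(ray('top',u,v,15).round(1))
```

```text
top [263. 166.] 501 [636. -16.  20.] [810.  70.  37.] [676.  25.  25.]
top [367. 169.] 170 [ 667. -349.   20.] [ 716. -232.   35.] [ 691. -294.   24.]
top [335. 183.] 75 [ 624. -202.   27.] [ 649. -178.  102.] [ 634. -189.   94.]
top [268. 217.] 1125 [487. -63.  20.] [614.  74.  66.] [533.   6.  47.]
top [391. 197.] 80 [ 586. -364.   20.] [ 611. -339.  101.] [ 597. -349.   93.]
top [230. 207.] 412 [531.  95.  21.] [611. 150.  99.] [568. 119.  42.]
top [357. 219.] 574 [ 493. -304.   23.] [ 585. -213.  113.] [ 535. -256.   41.]
top [393. 217.] 83 [ 524. -372.   21.] [ 551. -345.  100.] [ 537. -357.   92.]
top [230. 234.] 126 [464. 102.  20.] [519. 150.  38.] [482. 114.  25.]
top [363. 249.] 73 [ 432. -281.   22.] [ 458. -255.  101.] [ 445. -266.   95.]
scene [324. 193.] 120 [470.  99.  20.] [522. 148.  27.] [483. 111.  23.]
scene [179. 202.] 155 [ 434. -285.   21.] [ 461. -258.   98.] [ 452. -271.   84.]
scene [335. 213.] 586 [537.  93.  20.] [608. 144.  94.] [574. 115.  39.]
scene [291. 215.] 1411 [487. -60.  20.] [613.  69.  61.] [547.   2.  44.]
scene [190. 238.] 847 [ 505. -308.   20.] [ 587. -216.  106.] [ 547. -260.   38.]
scene [149. 249.] 354 [ 527. -376.   21.] [ 614. -342.   99.] [ 589. -357.   85.]
scene [316. 268.] 642 [637. -20.  20.] [810.  68.  29.] [685.  21.  23.]
scene [222. 256.] 160 [ 627. -205.   22.] [ 651. -181.   97.] [ 643. -193.   87.]
scene [171. 296.] 111 [ 669. -351.   20.] [ 699. -298.   29.] [ 685. -333.   22.]
scene [189. 298.] 19 [ 689. -297.   20.] [ 705. -283.   24.] [ 699. -290.   21.]
scene [203. 298.] 71 [ 695. -279.   20.] [ 721. -235.   24.] [ 706. -256.   21.]
[[217.7873  193.46971]
 [304.15955 190.14769]
 [306.4328  249.25258]
 [220.06055 252.5746 ]]
[612.9 161.6  15. ]
[ 626.8 -102.    15. ]
[ 446.3 -109.8   15. ]
[433.  149.2  15. ]
```

View pics/crop1.png

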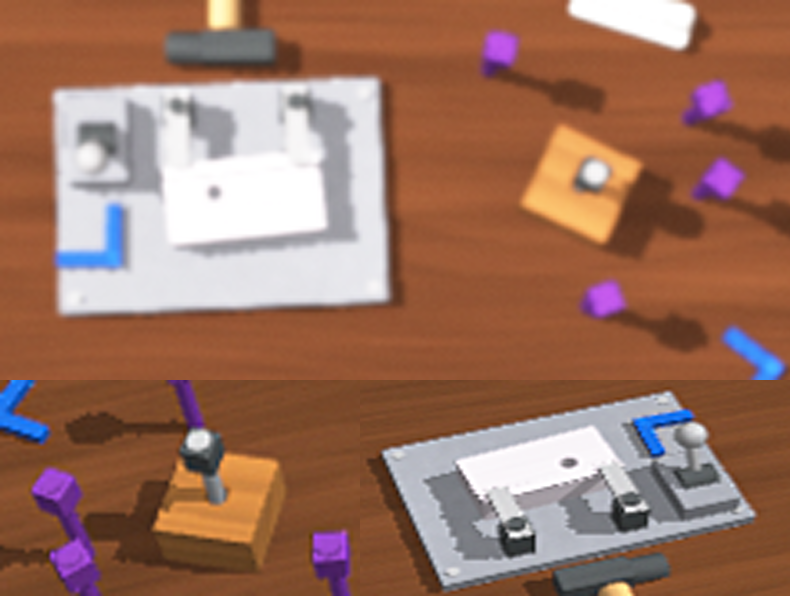

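The crop confirms it: the steel pin stands in the wooden block, and the four lookalikes are purple. Next I'll work out the move to above the stand.

```bash
cat >> h.py <<'E'
from scipy.spatial.transform import Rotation as Ro
def rows(pos,yaw,n=None):
    s=telemetry.sense(); T=Ro.from_euler('xyz',s['tcp_rot'],degrees=True)
    d=T.inv().apply(np.array(pos)-s['tool_pos'])/50
    G=Ro.from_euler('xyz',[180,0,yaw],degrees=True)
    rv=(T.inv()*G).as_rotvec()/(2*np.pi)
    print('total shift',d.round(3),'turn',rv.round(4),'now',s['tool_pos'].round(1),s['tcp_rot'].round(2),'F',s['ft_force'].round(2),'gap',round(s['finger_gap'],1),'t',round(s['time'],2))
E
python3 - <<'E'
from h import *
s=telemetry.sense();cp=camera_params('wrist');E=np.array(cp['extrinsics'])
T=Ro.from_euler('xyz',s['tcp_rot'],degrees=True)
print(cp['K'],T.inv().apply(E[:3,3]-s['tool_pos']),T.inv().as_matrix()@E[:3,:3])
rows([495,-258,230],0)
E
```

```text
[[298.27198044   0.         280.22798176]
 [  0.         298.27198044 207.17252399]
 [  0.           0.           1.        ]] [ 8.27649901e+01 -7.47937866e-02 -1.42613840e+02] [[-2.13729940e-05 -9.46701385e-01 -3.22112539e-01]
 [ 9.99999968e-01 -1.01344173e-04  2.31501935e-04]
 [-2.51807431e-04 -3.22112524e-01  9.46701356e-01]]
total shift [ 7.839 -4.042  0.015] turn [-0.0003  0.      0.0496] now [ 184.  -570.6  230.4] [-1.7991e+02 -1.0000e-02  1.7860e+01] F [ 0.08  0.04 -0.42] gap 85.3 t 0.1
```

```bash
python3 -m jog '[[[0.78,-0.4,0,0,0,0,1],[0.78,-0.4,0,0,0,0,1],[0.78,-0.4,0,0,0,0,1],[0.78,-0.4,0,0,0,0,1],[0.78,-0.4,0,0,0,0,1],[0.78,-0.4,0,0,0,0,1],[0.78,-0.4,0,0,0,0,1],[0.78,-0.4,0,0,0,0,1],[0.78,-0.4,0,0,0,0,1],[0.78,-0.4,0,0,0,0,1],[0,0,0,0,0,0.025,1],[0,0,0,0,0,0.025,1]]]' 60
python3 -m jog '[[[0,0,0,0,0,0,1],[0,0,0,0,0,0,1]]]'
python3 - <<'E'
from h import *
cp=camera_params('wrist');p,d=snapshot('wrist');save('w1.png',p);np.savez('w1.npz',p=p,d=d,K=cp['K'],extrinsics=cp['extrinsics'])
P=pts(d,cp)
m=(P[...,2]>95)&(P[...,2]<125)&(np.hypot(P[...,0]-540,P[...,1]+258)<40)
x=P[m];print(m.sum(),x.min(0),x.max(0),np.median(x,0))
for hi in (m,):
    cs,_=cv2.findContours(m.astype(np.uint8),0,2);c=max(cs,key=cv2.contourArea)
    q=cv2.boxPoints(cv2.minAreaRect(c));w=np.array([ray('wrist',u,v,106,cp) for u,v in q]);print(q,w.round(1),w.mean(0),np.linalg.norm(np.diff(w,axis=0),axis=1),np.degrees(np.arctan2(*(np.diff(w,axis=0)[:,[1,0]].T))))
rows([540,-258,230],0)
E
```

```text
time: 1.6
tool_pos: [494.1, -260.2, 230.6]
tcp_rot: [-180.0, 0.1, -0.3]
ft_force: [-0.7, -0.5, 0.4]
finger_gap: 85.5
time: 1.85
tool_pos: [493.7, -261.1, 231.0]
tcp_rot: [-180.0, 0.0, 0.1]
ft_force: [0.7, -0.3, 0.7]
finger_gap: 85.6
609 [ 525.99146769 -275.26859655   95.70547523] [ 553.3582929  -247.3130945   107.60933923] [ 540.00845716 -261.78640403  104.63410553]
[[263.6923  153.53847]
 [276.1846  131.67693]
 [297.6154  143.92308]
 [285.12308 165.78462]] [[ 536.  -246.3  106. ]
 [ 555.  -257.6  106. ]
 [ 544.5 -276.5  106. ]
 [ 525.  -265.6  106. ]] [ 540.10176527 -261.49015774  106.        ] [22.06822084 21.63492043 22.35543083] [ -30.57101155 -119.07157772  150.75012946]
total shift [ 0.925 -0.063  0.022] turn [-0.  0.  0.] now [ 493.8 -261.1  231.1] [-1.7999e+02  1.0000e-02  1.0000e-02] F [-0.53  0.02  0.19] gap 85.4 t 1.9
```

View pics/w1.png

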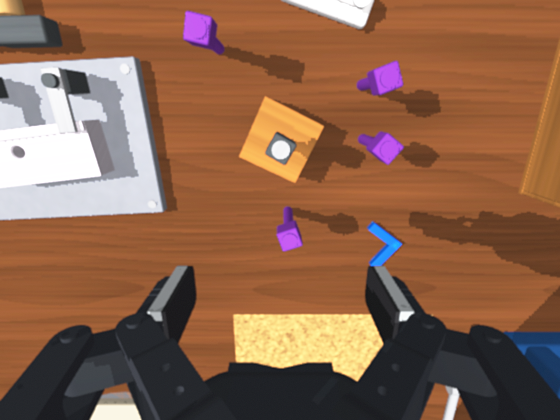

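```bash
python3 -m jog '[[[0.463,0.004,0,0,0,0,1],[0.463,0.004,0,0,0,0,1],[0,0,0,0,0,0.028,1],[0,0,0,0,0,0.028,1],[0,0,0,0,0,0.028,1],[0,0,0,0,0,0,1],[0,0,0,0,0,0,1]]]'
python3 - <<'E'
from h import *
rows([540.2,-261.5,75],-30.3)
cp=camera_params('wrist');p,d=snapshot('wrist')
P=pts(d,cp)
m=(P[...,2]>95)&(P[...,2]<125)&(np.hypot(P[...,0]-540,P[...,1]+258)<40)
cs,_=cv2.findContours(m.astype(np.uint8),0,2);c=max(cs,key=cv2.contourArea)
q=cv2.boxPoints(cv2.minAreaRect(c));w=np.array([ray('wrist',u,v,106,cp) for u,v in q]);print(w.mean(0),np.linalg.norm(np.diff(w,axis=0),axis=1),np.degrees(np.arctan2(*(np.diff(w,axis=0)[:,[1,0]].T))))
E
```

```text
time: 2.78
tool_pos: [540.1, -261.7, 231.3]
tcp_rot: [-180.0, 0.0, -30.1]
ft_force: [0.1, 0.1, 1.0]
finger_gap: 85.2
total shift [-0.    -0.004  3.126] turn [-0.      0.      0.0005] now [ 540.1 -261.7  231.3] [-180.      0.    -30.11] F [0.12 0.08 1.04] gap 85.2 t 2.77
[ 541.14542226 -262.24005835  106.        ] [20.37966831 22.55240633 20.91504846] [-120.11680162  150.55330409   59.88188813]
```

Centred within 1 mm, so I'll go down, grip and lift.

```bash
python3 -m jog '[[[0,0,0.6,0,0,0,1],[0,0,0.6,0,0,0,1],[0,0,0.6,0,0,0,1],[0,0,0.6,0,0,0,1],[0,0,0.4,0,0,0,1],[0,0,0.32,0,0,0,1],[0,0,0,0,0,0,1],[0,0,0,0,0,0,0.2],[0,0,0,0,0,0,0.1],[0,0,0,0,0,0,0],[0,0,0,0,0,0,0],[0,0,0,0,0,0,0]]]' 80
python3 -m jog '[[[0,0,0,0,0,0,0],[0,0,0,0,0,0,0],[0,0,0,0,0,0,0],[0,0,0,0,0,0,0]]]'
```

```text
time: 4.32
tool_pos: [540.7, -261.9, 76.1]
tcp_rot: [180.0, -0.1, -30.4]
ft_force: [-0.3, 0.8, 5.4]
finger_gap: 20.7
time: 4.82
tool_pos: [540.8, -261.9, 76.1]
tcp_rot: [180.0, -0.1, -30.4]
ft_force: [-1.0, 0.0, 6.1]
finger_gap: 20.6
```

```bash
python3 -m jog '[[[0,0,-0.2,0,0,0,0],[0,0,-0.4,0,0,0,0],[0,0,-0.5,0,0,0,0],[0,0,-0.5,0,0,0,0],[0,0,-0.6,0,0,0,0],[0,0,-0.6,0,0,0,0],[0,0,-0.4,0,0,0,0],[0,0,0,0,0,-0.029,0],[0,0,0,0,0,-0.029,0],[0,0,0,0,0,-0.029,0],[0,0,0,0,0,-0.006,0],[0,0,0,0,0,0,0]]]'
python3 - <<'E'
from h import *
s=telemetry.sense();print(s['ft_force'],s['finger_gap'])
rows([425,-20,175],3.3)
E
```

```text
time: 6.32
tool_pos: [540.0, -261.5, 235.5]
tcp_rot: [-180.0, 0.0, 3.1]
ft_force: [-0.7, 0.3, -2.5]
finger_gap: 21.1
[-0.73177598  0.33284539 -2.50198127] 21.08293200606276
total shift [-2.037 -4.946  1.212] turn [-0.      0.0001 -0.0006] now [ 540.  -261.5  235.5] [-1.7998e+02  2.0000e-02  3.0800e+00] F [-0.73  0.33 -2.5 ] gap 21.1 t 6.33
```

```bash
python3 -m jog '[[[-0.214,-0.68,0,0,0,0,0],[-0.214,-0.68,0,0,0,0,0],[-0.214,-0.68,0,0,0,0,0],[-0.214,-0.68,0,0,0,0,0],[-0.214,-0.68,0,0,0,0,0],[-0.214,-0.68,0,0,0,0,0],[-0.214,-0.68,0,0,0,0,0],[-0.214,-0.68,0,0,0,0,0],[0,0,0,0,0,0,0],[0,0,0,0,0,0,0]]]'
python3 - <<'E'
from h import *
cp=camera_params('wrist');p,d=snapshot('wrist');save('w2.png',p);np.savez('w2.npz',p=p,d=d,K=cp['K'],extrinsics=cp['extrinsics'])
rows([440,5,235],3.3)
E
```

```text
time: 7.58
tool_pos: [440.2, 5.1, 235.6]
tcp_rot: [180.0, -0.0, 3.1]
ft_force: [-0.8, -0.8, -1.4]
finger_gap: 20.8
total shift [-0.005 -0.004  0.01 ] turn [ 0.0001 -0.     -0.0007] now [440.3   4.8 235.5] [ 1.7998e+02 -1.0000e-02  3.0600e+00] F [-0.17 -0.1  -1.34] gap 20.8 t 7.62
```

View pics/w2.png

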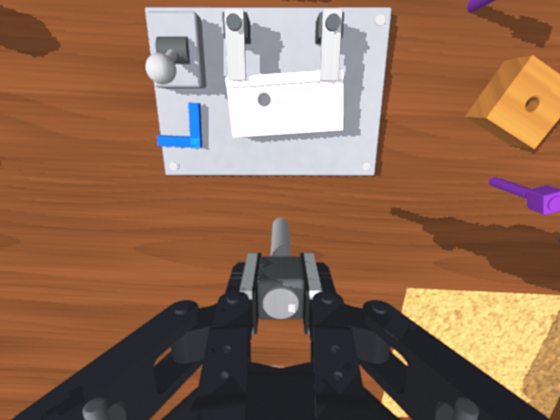

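The keeper is well in view: front edge about (232,137) to (342,130), bore at (264,99). The pin hangs straight, with its tip at (280,222). Now to measure them.

Run:
```python
from h import *
z=np.load('w2.npz');p,d=z['p'],z['d'];cp=dict(K=z['K'],extrinsics=z['extrinsics'])
P=pts(d,cp)
R=lambda u,v,h:ray('',u,v,h,cp)
# panel corners
m=(P[...,2]>8)&(P[...,0]>400)&(abs(P[...,1]-20)<160)&(P[...,0]<640);m[185:]=0
cs,_=cv2.findContours(m.astype(np.uint8),0,2);c=max(cs,key=cv2.contourArea)[:,0]
def line(sel,h):
    W=np.array([R(u,v,h)[:2] for u,v in sel.astype(float)]);vx,vy,x,y=cv2.fitLine(W.astype(np.float32),cv2.DIST_HUBER,0,.01,.01).ravel();return np.array([x,y]),np.array([vx,vy])
f=c[(c[:,1]>168)&(c[:,0]>180)&(c[:,0]<365)];r=c[(c[:,0]>370)&(c[:,1]>25)&(c[:,1]<165)]
l=c[(c[:,0]<175)&(c[:,1]>70)&(c[:,1]<165)]
fl,rl,ll=line(f,15),line(r,15),line(l,15)
print('front',fl,'right',rl,'left',ll)
a=lambda q:np.degrees(np.arctan2(q[1][1],q[1][0]))
print(a(fl),a(rl),a(ll))
# keeper top
k=(P[...,2]>38)&(P[...,2]<56);k[145:]=0;k[:,:222]=0;k[:,350:]=0
print(np.median(P[k][:,2]))
cs,_=cv2.findContours(k.astype(np.uint8),0,2);c=max(cs,key=cv2.contourArea)[:,0];print(c.min(0),c.max(0))
xs=c[:,0]
f=c[(c[:,1]>122)&(xs>238)&(xs<336)];r=c[(xs>335)&(c[:,1]>85)&(c[:,1]<126)];l=c[(xs<240)&(c[:,1]>95)&(c[:,1]<132)]
kf,kr,kl=line(f,45),line(r,45),line(l,45);print('kf',kf,a(kf),'kr',kr,a(kr),'kl',kl,a(kl))
g=cv2.cvtColor(p,cv2.COLOR_RGB2GRAY);s=g[88:112,250:280];b=s<150;v,u=np.nonzero(b);print('bore',len(u),u.mean()+250,v.mean()+88,R(u.mean()+250,v.mean()+88,45))
```

```text
front (array([437.96506,  88.17714], dtype=float32), array([ 0.02543826, -0.9996764 ], dtype=float32)) right (array([ 539.41626, -105.92401], dtype=float32), array([0.9988559 , 0.04782185], dtype=float32)) left (array([498.2812 , 150.44751], dtype=float32), array([0.9983475 , 0.05746552], dtype=float32))
-88.542336 2.7410352 3.294346
45.82416369675133
[222   9] [344 136]Traceback (most recent call last):
  File "<stdin>", line 22, in <module>
  File "<stdin>", line 9, in line
cv2.error: OpenCV(4.12.0) /io/opencv/modules/imgproc/src/linefit.cpp:618: error: (-215:Assertion failed) npoints2 >= 0 || npoints3 >= 0 in function 'fitLine'
```

Run:
```python
from h import *
z=np.load('w2.npz');p,d=z['p'],z['d'];cp=dict(K=z['K'],extrinsics=z['extrinsics'])
R=lambda u,v,h:ray('',u,v,h,cp)
g=cv2.cvtColor(p,cv2.COLOR_RGB2GRAY).astype(float)
def fit(P):
    W=np.array([R(u,v,45)[:2] for u,v in P],np.float32);vx,vy,x,y=cv2.fitLine(W,cv2.DIST_HUBER,0,.01,.01).ravel();return (x,y),np.degrees(np.arctan2(vy,vx))
def edge1(prof):   # subpixel strongest step
    q=abs(np.diff(prof));i=q.argmax();s=q[max(i-1,0):i+2];return max(i-1,0)+(s*np.arange(len(s))).sum()/s.sum()+.5
print(fit([(u,124+edge1(g[124:146,u])) for u in range(240,336,3)]))
print(fit([(332+edge1(g[v,332:352]),v) for v in range(95,126,2)]))
print(fit([(222+edge1(g[v,222:240]),v) for v in range(95,130,2)]))
s=g[90:110,252:278]<150;v,u=np.nonzero(s);print('bore',len(u),u.mean()+252,v.mean()+90,R(u.mean()+252,v.mean()+90,45))
```

```text
((np.float32(493.58218), np.float32(7.8268366)), np.float32(-83.22978))
((np.float32(521.54834), np.float32(-57.700096)), np.float32(6.4336042))
((np.float32(514.13226), np.float32(63.806816)), np.float32(6.7217846))
bore 100 263.69 98.95 [528.72545925  27.05010395  45.        ]
```

```bash
python3 -m jog '[[[0,0,0,0,0,-0.01,0],[0.37,-0.29,0.3,0,0,0,0],[0.37,-0.29,0.3,0,0,0,0],[0,0,0.5,0,0,0,0],[0,0,0.5,0,0,0,0],[0,0,0.5,0,0,0,0],[0,0,0.4,0,0,0,0],[0,0,0.2,0,0,0,0],[0,0,0.1,0,0,0,0],[0,0,0,0,0,0,0],[0,0,0,0,0,0,0],[0,0,0,0,0,0,0]]]'
python3 - <<'E'
from h import *
rows([483.9,39.3,96],6.65)
F=[]
for i in range(4):
    p,d=snapshot('scene');F.append(telemetry.sense()['ft_force'])
print(np.array(F).round(2)); save('s2.png',cv2.resize(p[170:270,230:370],None,fx=4,fy=4))
E
```

```text
time: 9.12
tool_pos: [473.9, 38.5, 96.0]
tcp_rot: [180.0, -0.1, 6.7]
ft_force: [0.2, -0.1, -1.5]
finger_gap: 20.5
total shift [0.201 0.008 0.   ] turn [ 0.     -0.0002  0.0002] now [473.9  38.5  96. ] [ 1.7999e+02 -7.0000e-02  6.7100e+00] F [ 0.16 -0.09 -1.54] gap 20.5 t 9.12
[[-0.44  0.22 -1.68]
 [ 0.76 -0.46 -0.76]
 [ 0.26 -0.8  -0.91]
 [ 0.19 -0.26 -1.34]]
```

View pics/s2.png

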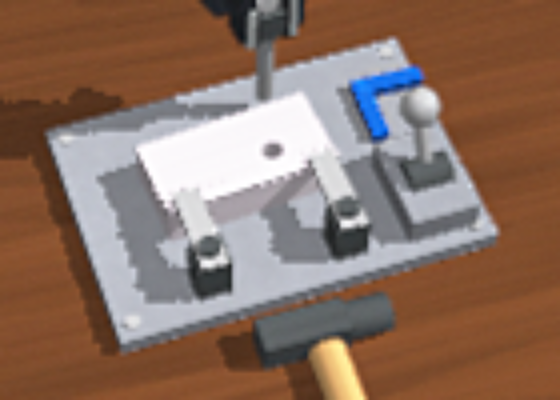

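The pin is held upright in front of the keeper's left half, clear of everything. I'll approach gently.

```bash
python3 -m jog '[[[0.06,0,0,0,0,0,0],[0.06,0,0,0,0,0,0],[0.02,0,0,0,0,0,0],[0,0,0,0,0,0,0]]]'
for i in 1 2 3; do :; done
python3 -m jog '[[[0.01,0,0,0,0,0,0],[0.01,0,0,0,0,0,0],[0,0,0,0,0,0,0]]]'
python3 -m jog '[[[0.01,0,0,0,0,0,0],[0.01,0,0,0,0,0,0],[0,0,0,0,0,0,0]]]'
```

```text
time: 9.82
tool_pos: [480.4, 39.3, 95.2]
tcp_rot: [-180.0, 0.0, 6.7]
ft_force: [-0.4, -0.2, -1.1]
finger_gap: 20.9
time: 10.2
tool_pos: [481.3, 39.4, 95.3]
tcp_rot: [-180.0, -0.0, 6.7]
ft_force: [-0.3, -0.1, -1.1]
finger_gap: 20.5
time: 10.58
tool_pos: [482.4, 39.6, 95.3]
tcp_rot: [-180.0, -0.0, 6.7]
ft_force: [0.4, 0.5, -1.5]
finger_gap: 20.9
```

```bash
python3 -m jog '[[[0.01,0,0,0,0,0,0],[0,0,0,0,0,0,0]]]'
python3 -m jog '[[[0.01,0,0,0,0,0,0],[0,0,0,0,0,0,0]]]'
python3 -m jog '[[[0.01,0,0,0,0,0,0],[0,0,0,0,0,0,0]]]'
```

```text
time: 10.82
tool_pos: [482.8, 39.6, 95.3]
tcp_rot: [-180.0, 0.0, 6.7]
ft_force: [-0.2, 0.5, -0.9]
finger_gap: 20.7
time: 11.08
tool_pos: [483.3, 39.7, 95.3]
tcp_rot: [-180.0, 0.0, 6.7]
ft_force: [-0.2, -0.5, -2.8]
finger_gap: 20.2
time: 11.32
tool_pos: [483.8, 39.7, 95.3]
tcp_rot: [-180.0, -0.0, 6.7]
ft_force: [-0.5, -0.7, -0.7]
finger_gap: 20.8
```

```bash
python3 -m jog '[[[0.01,0,0,0,0,0,0],[0,0,0,0,0,0,0]]]'
python3 -m jog '[[[0.01,0,0,0,0,0,0],[0,0,0,0,0,0,0]]]'
```

```text
time: 11.58
tool_pos: [484.4, 39.8, 95.3]
tcp_rot: [180.0, -0.0, 6.7]
ft_force: [-0.2, -0.1, -1.7]
finger_gap: 21.0
time: 11.82
tool_pos: [484.9, 39.9, 95.3]
tcp_rot: [-180.0, -0.0, 6.7]
ft_force: [0.3, -0.7, -0.7]
finger_gap: 20.5
```

```bash
python3 -m jog '[[[0.01,0,0,0,0,0,0],[0,0,0,0,0,0,0]]]'
python3 -m jog '[[[0.01,0,0,0,0,0,0],[0,0,0,0,0,0,0]]]'
```

```text
time: 12.08
tool_pos: [485.3, 39.9, 95.3]
tcp_rot: [-180.0, -0.0, 6.7]
ft_force: [0.1, -0.3, -1.4]
finger_gap: 20.6
time: 12.32
tool_pos: [485.8, 40.0, 95.3]
tcp_rot: [-180.0, -0.0, 6.7]
ft_force: [0.6, 0.4, -1.2]
finger_gap: 20.7
```

```bash
python3 -m jog '[[[0.01,0,0,0,0,0,0],[0,0,0,0,0,0,0]]]'
python3 -m jog '[[[0.01,0,0,0,0,0,0],[0,0,0,0,0,0,0]]]'
```

```text
time: 12.58
tool_pos: [486.1, 40.0, 95.2]
tcp_rot: [-180.0, 0.0, 6.7]
ft_force: [-0.6, 0.1, -0.2]
finger_gap: 21.0
time: 12.82
tool_pos: [486.4, 40.1, 95.1]
tcp_rot: [-180.0, 0.1, 6.7]
ft_force: [-3.5, 0.0, 0.9]
finger_gap: 20.7
```

Run:
```python
from h import *
F=[]
for i in range(3):
    p,d=snapshot('wrist');F.append(telemetry.sense()['ft_force'])
print(np.array(F).round(2)); save('w3.png',cv2.resize(p[60:330,120:480],None,fx=2,fy=2))
```

```text
[[-2.91 -0.28  0.56]
 [-4.22 -0.16 -0.  ]
 [-3.57 -0.02  0.41]]
```

View pics/w3.png

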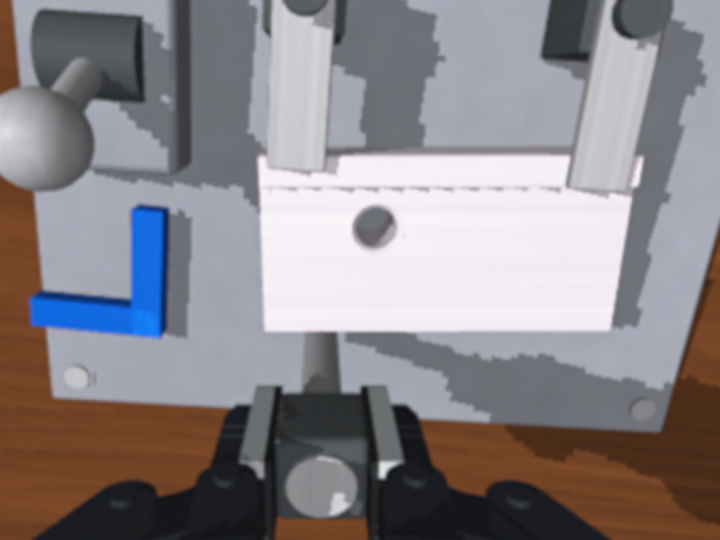

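Contact: about 3.5 N held over 0.2 s, and the keeper's face lies square to the tool in the picture. Touch 1 is zero-force at about (486.05, 40.0). Next is the right-hand side of the front face.

```bash
python3 -m jog '[[[0,0,0,0,0,0,0],[-0.1,0,0,0,0,0,0],[-0.1,0,0,0,0,0,0],[0,0.4,0,0,0,0,0],[0,0.4,0,0,0,0,0],[0,0.4,0,0,0,0,0],[0,0.4,0,0,0,0,0],[0.07,0,0,0,0,0,0],[0.07,0,0,0,0,0,0],[0.01,0,0,0,0,0,0],[0,0,0,0,0,0,0]]]'
python3 -m jog '[[[0.01,0,0,0,0,0,0],[0,0,0,0,0,0,0]]]'
python3 -m jog '[[[0.01,0,0,0,0,0,0],[0,0,0,0,0,0,0]]]'
```

```text
time: 14.35
tool_pos: [493.6, -39.1, 95.2]
tcp_rot: [-180.0, 0.0, 6.8]
ft_force: [0.2, -0.2, -1.0]
finger_gap: 20.5
time: 14.6
tool_pos: [494.1, -39.5, 95.3]
tcp_rot: [180.0, 0.0, 6.7]
ft_force: [0.3, -0.2, -1.0]
finger_gap: 20.6
time: 14.85
tool_pos: [494.7, -39.6, 95.3]
tcp_rot: [180.0, -0.0, 6.7]
ft_force: [0.9, -0.2, -1.1]
finger_gap: 20.9
```

```bash
python3 -m jog '[[[0.01,0,0,0,0,0,0],[0,0,0,0,0,0,0]]]'
python3 -m jog '[[[0.01,0,0,0,0,0,0],[0,0,0,0,0,0,0]]]'
```

```text
time: 15.1
tool_pos: [495.2, -39.5, 95.3]
tcp_rot: [180.0, -0.0, 6.7]
ft_force: [-0.3, 0.2, -1.1]
finger_gap: 20.8
time: 15.35
tool_pos: [495.6, -39.4, 95.3]
tcp_rot: [-180.0, 0.0, 6.7]
ft_force: [-0.5, 0.6, -0.7]
finger_gap: 20.8
```

```bash
python3 -m jog '[[[0.01,0,0,0,0,0,0],[0,0,0,0,0,0,0]]]'
python3 -m jog '[[[0.004,0,0,0,0,0,0],[0,0,0,0,0,0,0]]]'
```

```text
time: 15.6
tool_pos: [495.8, -39.4, 95.2]
tcp_rot: [-180.0, 0.0, 6.7]
ft_force: [-1.8, -1.2, 0.1]
finger_gap: 20.6
time: 15.85
tool_pos: [496.0, -39.4, 95.2]
tcp_rot: [-180.0, 0.0, 6.7]
ft_force: [-4.2, -1.0, 0.5]
finger_gap: 20.7
```

```bash
python3 -m jog '[[[0,0,0,0,0,0,0],[0,0,0,0,0,0,0],[-0.1,0,0,0,0,0,0],[-0.1,0,0,0,0,0,0],[0,0.4,0,0,0,0,0],[0,0.36,0,0,0,0,0],[0.2,0,0,0,0,0,0],[0.3,0,0,0,0,0,0],[0.3,0,0,0,0,0,0],[0.14,0,0,0,0,0,0],[0,0,0,0,0,0,0],[0,0,0,0,0,0,0]]]'
python3 - <<'E'
from h import *
s=telemetry.sense();print(s['tool_pos'],s['ft_force'])
y=np.radians(6.8);e=np.array([np.cos(y),np.sin(y)]);n=np.array([-e[1],e[0]])
print('e,n now',e@s['tool_pos'][:2],n@s['tool_pos'][:2],'touch1',e@[486.05,40],'touch2',e@[495.55,-39.4],'cam right face n',n@[521.5,-57.7])
E
```

```text
time: 17.35
tool_pos: [537.1, -72.6, 95.1]
tcp_rot: [-180.0, 0.0, 6.7]
ft_force: [0.1, 0.3, -0.3]
finger_gap: 20.6
[537.08383405 -72.6315421   95.06018215] [ 0.13769518  0.2848345  -0.32187449]
e,n now 524.7058593648353 -135.71347336701606 touch1 487.3670439474423 touch2 487.39894119091826 cam right face n -119.04177928958742
```

```bash
python3 -m jog '[[[0,-0.06,0,0,0,0,0],[0,-0.06,0,0,0,0,0],[0,-0.04,0,0,0,0,0],[0,0,0,0,0,0,0]]]'
python3 -m jog '[[[0,-0.01,0,0,0,0,0],[0,0,0,0,0,0,0]]]'
python3 -m jog '[[[0,-0.01,0,0,0,0,0],[0,0,0,0,0,0,0]]]'
```

```text
time: 17.85
tool_pos: [536.5, -64.6, 95.4]
tcp_rot: [-180.0, -0.0, 6.7]
ft_force: [-0.3, -0.7, -1.6]
finger_gap: 20.8
time: 18.1
tool_pos: [536.5, -64.4, 95.3]
tcp_rot: [-180.0, -0.0, 6.7]
ft_force: [0.2, -0.7, -1.4]
finger_gap: 21.0
time: 18.35
tool_pos: [536.4, -63.8, 95.2]
tcp_rot: [-180.0, 0.0, 6.7]
ft_force: [0.3, 0.5, -0.5]
finger_gap: 20.6
```

```bash
python3 -m jog '[[[0,-0.01,0,0,0,0,0],[0,0,0,0,0,0,0]]]'
python3 -m jog '[[[0,-0.01,0,0,0,0,0],[0,0,0,0,0,0,0]]]'
```

```text
time: 18.6
tool_pos: [536.4, -63.3, 95.3]
tcp_rot: [-180.0, -0.0, 6.7]
ft_force: [0.1, -0.2, -0.9]
finger_gap: 20.6
time: 18.85
tool_pos: [536.3, -62.8, 95.3]
tcp_rot: [-180.0, 0.0, 6.7]
ft_force: [-0.3, 0.6, -0.4]
finger_gap: 20.9
```

```bash
python3 -m jog '[[[0,-0.01,0,0,0,0,0],[0,0,0,0,0,0,0]]]'
python3 -m jog '[[[0,-0.01,0,0,0,0,0],[0,0,0,0,0,0,0]]]'
```

```text
time: 19.1
tool_pos: [536.3, -62.3, 95.3]
tcp_rot: [180.0, 0.0, 6.7]
ft_force: [-0.3, 0.5, -1.4]
finger_gap: 21.1
time: 19.35
tool_pos: [536.2, -61.8, 95.3]
tcp_rot: [-180.0, 0.0, 6.7]
ft_force: [-0.6, 1.1, -1.0]
finger_gap: 20.7
```

```bash
python3 -m jog '[[[0,-0.01,0,0,0,0,0],[0,0,0,0,0,0,0]]]'
python3 -m jog '[[[0,-0.01,0,0,0,0,0],[0,0,0,0,0,0,0]]]'
```

```text
time: 19.6
tool_pos: [536.1, -61.3, 95.3]
tcp_rot: [-180.0, 0.0, 6.7]
ft_force: [-0.6, 0.1, -1.6]
finger_gap: 20.4
time: 19.85
tool_pos: [536.1, -61.0, 95.3]
tcp_rot: [180.0, -0.0, 6.7]
ft_force: [-0.2, -2.0, -1.3]
finger_gap: 20.8
```

```bash
python3 -m jog '[[[0,-0.004,0,0,0,0,0],[0,0,0,0,0,0,0],[0,0,0,0,0,0,0]]]'
python3 - <<'E'
from h import *
y=np.radians(6.8);e=np.array([np.cos(y),np.sin(y)]);n=np.array([-e[1],e[0]])
b=(487.38+42)*e+(n@[536.1,-61.2]+88)*n; print('bore TCP',b)
s=telemetry.sense();print(s['tool_pos'],s['ft_force'])
E
```

```text
time: 20.23
tool_pos: [536.1, -60.9, 95.4]
tcp_rot: [180.0, -0.0, 6.7]
ft_force: [0.5, -2.8, -1.4]
finger_gap: 20.5
bore TCP [529.94773393  26.68980742]
[536.13796157 -60.89500159  95.35195786] [ 0.5228715  -2.82463891 -1.36813471]
```

```bash
python3 -m jog '[[[0,0.1,0,0,0,0,0],[0,0.1,0,0,0,0,0],[0,0,-0.5,0,0,0,0],[0,0,-0.5,0,0,0,0],[0.082,-0.354,0,0,0,0,0],[0,-0.4,0,0,0,0,0],[0,-0.4,0,0,0,0,0],[0,-0.4,0,0,0,0,0],[0,-0.4,0,0,0,0,0],[0,0,0,0,0,0,0],[0,0,0,0,0,0,0],[0,0,0,0,0,0,0]]]'
python3 - <<'E'
from h import *
rows([529.95,26.7,115],6.7)
p,d=snapshot('wrist'); save('w4.png',cv2.resize(p[60:330,120:480],None,fx=2,fy=2))
E
```

```text
time: 21.72
tool_pos: [530.0, 26.4, 145.3]
tcp_rot: [180.0, -0.0, 6.7]
ft_force: [-1.0, 0.8, -1.3]
finger_gap: 20.6
total shift [-0.001 -0.005  0.607] turn [ 0.     -0.     -0.0001] now [530.   26.4 145.3] [ 1.7999e+02 -1.0000e-02  6.6700e+00] F [-0.99  0.79 -1.3 ] gap 20.6 t 21.73
```

View pics/w4.png

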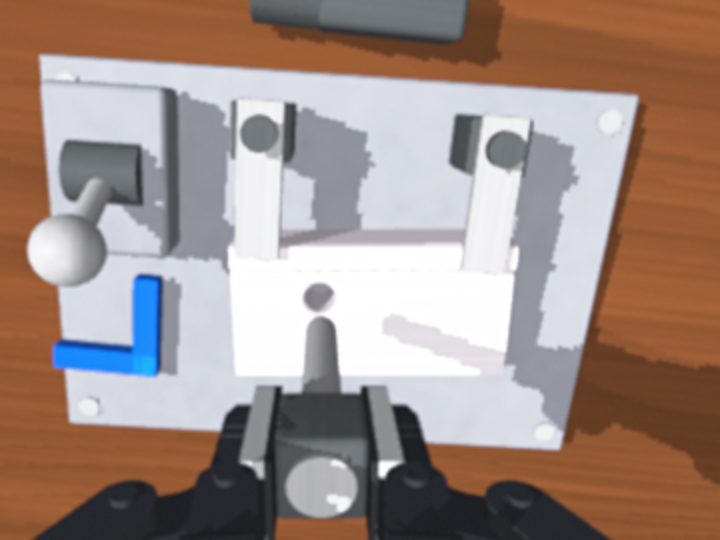

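The pin stands over the bore, in line with it sideways (tip x about 320 against bore 318 in the crop). I'll descend in careful steps.

```bash
python3 -m jog '[[[0,0,0.2,0,0,0,0],[0,0,0.2,0,0,0,0],[0,0,0.2,0,0,0,0],[0,0,0.04,0,0,0,0],[0,0,0,0,0,0,0]]]'
python3 -m jog '[[[0,0,0.01,0,0,0,0],[0,0,0.01,0,0,0,0],[0,0,0.01,0,0,0,0],[0,0,0,0,0,0,0]]]'
python3 -m jog '[[[0,0,0.01,0,0,0,0],[0,0,0.01,0,0,0,0],[0,0,0,0,0,0,0]]]'
```

```text
time: 22.4
tool_pos: [529.8, 27.0, 113.0]
tcp_rot: [-180.0, 0.0, 6.7]
ft_force: [0.7, 0.7, -1.0]
finger_gap: 20.5
time: 22.9
tool_pos: [530.0, 26.9, 111.9]
tcp_rot: [180.0, -0.0, 6.7]
ft_force: [-0.2, 0.0, -1.8]
finger_gap: 21.0
time: 23.28
tool_pos: [529.9, 26.9, 110.7]
tcp_rot: [-180.0, 0.0, 6.7]
ft_force: [-0.0, -0.1, -1.8]
finger_gap: 20.7
```

```bash
python3 -m jog '[[[0,0,0.01,0,0,0,0],[0,0,0.01,0,0,0,0],[0,0,0,0,0,0,0]]]'
python3 -m jog '[[[0,0,0.01,0,0,0,0],[0,0,0.01,0,0,0,0],[0,0,0,0,0,0,0]]]'
```

```text
time: 23.65
tool_pos: [529.9, 26.9, 109.7]
tcp_rot: [-180.0, 0.0, 6.7]
ft_force: [-0.4, 0.2, -2.1]
finger_gap: 20.8
time: 24.02
tool_pos: [529.9, 26.9, 108.7]
tcp_rot: [-180.0, 0.0, 6.7]
ft_force: [-1.2, 0.2, -0.7]
finger_gap: 20.8
```

```bash
python3 -m jog '[[[0,0,0.01,0,0,0,0],[0,0,0.01,0,0,0,0],[0,0,0,0,0,0,0]]]'
python3 -m jog '[[[0,0,0.01,0,0,0,0],[0,0,0.01,0,0,0,0],[0,0,0,0,0,0,0]]]'
```

```text
time: 24.4
tool_pos: [529.9, 26.9, 107.7]
tcp_rot: [-180.0, 0.0, 6.7]
ft_force: [0.5, 0.5, -0.8]
finger_gap: 20.9
time: 24.78
tool_pos: [529.9, 26.9, 106.7]
tcp_rot: [-180.0, 0.0, 6.7]
ft_force: [0.4, -0.5, -1.1]
finger_gap: 20.7
```

```bash
python3 -m jog '[[[0,0,0.01,0,0,0,0],[0,0,0.01,0,0,0,0],[0,0,0.01,0,0,0,0],[0,0,0,0,0,0,0]]]'
```

```text
time: 25.28
tool_pos: [529.9, 26.9, 105.2]
tcp_rot: [-180.0, 0.0, 6.7]
ft_force: [0.1, -0.5, -0.7]
finger_gap: 20.5
```

It is about 6 mm into the bore with no resistance. Going on down.

```bash
python3 -m jog '[[[0,0,0.02,0,0,0,0],[0,0,0.02,0,0,0,0],[0,0,0.02,0,0,0,0],[0,0,0.02,0,0,0,0],[0,0,0.02,0,0,0,0],[0,0,0,0,0,0,0]]]'
python3 -m jog '[[[0,0,0.03,0,0,0,0],[0,0,0.03,0,0,0,0],[0,0,0.03,0,0,0,0],[0,0,0.03,0,0,0,0],[0,0,0.03,0,0,0,0],[0,0,0,0,0,0,0]]]'
python3 -m jog '[[[0,0,0.02,0,0,0,0],[0,0,0.02,0,0,0,0],[0,0,0.02,0,0,0,0],[0,0,0.02,0,0,0,0],[0,0,0.02,0,0,0,0],[0,0,0,0,0,0,0]]]'
```

```text
time: 26.02
tool_pos: [529.8, 26.9, 100.2]
tcp_rot: [-180.0, 0.0, 6.7]
ft_force: [0.3, 0.5, -1.3]
finger_gap: 20.8
time: 26.78
tool_pos: [529.8, 26.9, 92.6]
tcp_rot: [-180.0, 0.0, 6.7]
ft_force: [0.9, 0.6, -0.8]
finger_gap: 20.7
time: 27.52
tool_pos: [529.8, 26.9, 87.6]
tcp_rot: [-180.0, 0.0, 6.7]
ft_force: [-0.0, -0.3, -1.8]
finger_gap: 21.0
```

```bash
python3 -m jog '[[[0,0,0.02,0,0,0,0],[0,0,0.02,0,0,0,0],[0,0,0.02,0,0,0,0],[0,0,0.02,0,0,0,0],[0,0,0,0,0,0,0]]]'
python3 -m jog '[[[0,0,0.01,0,0,0,0],[0,0,0.01,0,0,0,0],[0,0,0,0,0,0,0]]]'
python3 -m jog '[[[0,0,0.01,0,0,0,0],[0,0,0,0,0,0,0]]]'
```

```text
time: 28.15
tool_pos: [529.8, 26.9, 83.7]
tcp_rot: [-180.0, 0.0, 6.7]
ft_force: [-0.4, -0.4, -0.6]
finger_gap: 20.6
time: 28.52
tool_pos: [529.9, 26.9, 82.7]
tcp_rot: [-180.0, 0.0, 6.7]
ft_force: [0.2, -0.0, -1.1]
finger_gap: 20.3
time: 28.78
tool_pos: [529.9, 26.9, 82.3]
tcp_rot: [-180.0, 0.0, 6.7]
ft_force: [0.2, -0.4, -1.8]
finger_gap: 20.5
```

```bash
python3 -m jog '[[[0,0,0.01,0,0,0,0],[0,0,0,0,0,0,0]]]'
python3 -m jog '[[[0,0,0.006,0,0,0,0],[0,0,0,0,0,0,0]]]'
```

```text
time: 29.02
tool_pos: [529.9, 26.9, 81.7]
tcp_rot: [-180.0, 0.0, 6.7]
ft_force: [-0.4, -0.6, 0.4]
finger_gap: 21.1
time: 29.28
tool_pos: [529.9, 26.9, 81.5]
tcp_rot: [-180.0, 0.0, 6.7]
ft_force: [0.4, -0.1, -1.5]
finger_gap: 20.5
```

```bash
python3 -m jog '[[[0,0,0,0,0,0,0.3],[0,0,0,0,0,0,0.4],[0,0,0,0,0,0,0.6],[0,0,0,0,0,0,0.8],[0,0,0,0,0,0,0.8],[0,0,-0.2,0,0,0,0.8],[0,0,-0.4,0,0,0,0.8],[0,0,-0.6,0,0,0,0.8],[0,0,-0.6,0,0,0,0.8],[0,0,-0.6,0,0,0,0.8],[0,0,-0.6,0,0,0,0.8],[-0.5,0,0,0,0,0,0.8]]]' 20
python3 -m jog '[[[-0.5,0,0,0,0,0,0.8],[0,0,0,0,0,0,0.8],[0,0,0,0,0,0,0.8]]]'
python3 - <<'E'
from h import *
cp=camera_params('wrist');p,d=snapshot('wrist'); q,d2=snapshot('scene')
P=pts(d,cp);m=(P[...,2]>95)&(P[...,2]<140)&(np.hypot(P[...,0]-530,P[...,1]-27)<30)
m2=(abs(P[...,2]-45)<3)&(abs(P[...,0]-515)<15)&(abs(P[...,1])<20)
x=P[m];print(m.sum(),np.median(x,0),'keeper z',np.median(P[m2][:,2]))
a=cv2.resize(p[40:310,100:460],(400,300));b=cv2.resize(q[160:275,225:378],(400,300),interpolation=cv2.INTER_CUBIC)
save('end.png',np.hstack([a,b])); print(telemetry.sense()['ft_force'])
E
```

```text
time: 30.78
tool_pos: [507.3, 23.9, 235.7]
tcp_rot: [179.9, -0.4, 6.7]
ft_force: [-0.4, -0.3, 0.4]
finger_gap: 68.7
time: 31.15
tool_pos: [480.8, 21.1, 232.2]
tcp_rot: [180.0, -0.1, 6.7]
ft_force: [-0.1, 0.7, -1.1]
finger_gap: 68.1
638 [529.55501938  26.92279652 109.58368257] keeper z 45.18727188366506
[-0.4979701  -0.36700269 -0.51948089]
```

View pics/end.png

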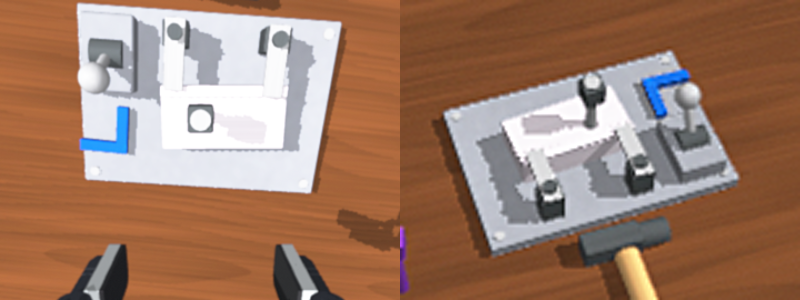

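The pin stands upright in the bore. Its head top reads about 110 mm against the expected 111 mm, and the gripper is clear. Handing in.

```bash
python3 -c "
from bench import job,telemetry
print(job.hand_in()); print(telemetry.sense()['time'])"
```

```text
the job is handed in; nothing more can be done
None
the job is handed in; nothing more can be done
```

The gauge pin is seated in the keeper's bore and released, and the job was handed in at about 31 s of the 72 s allowed. No verdict was reported.

- **Touches:** I rested the pin on the front face left (about 3.5 N), the front face right (about 4 N), then the right-hand end face (about 3 N), each held over 0.2 s. These are wrist readings with about ±0.7 N of noise, not direct readings of the contact force.
- **Keeper's lie:** the two front touches put the keeper at 6.8° in the world frame, against 6.4–6.8° from the camera.
- **Disagreement:** the front-left contact came about 2 mm later than the camera predicted. I positioned the pin over the bore from the touches rather than the camera.
- **Insertion:** the pin went down with no side force or resistance above the noise.
- **Last checks:** both views show the pin upright in the bore with the gripper clear. The head top measured 109.6 mm against 111 mm expected; the camera had also read about 1.4 mm low on the pin in its stand.
- **Bystanders:** the vent switch, hammer and blue spacer on the panel look undisturbed. I did not check the sash weight, restrictor and second spacer again at the end, but the arm never went near them at low height.

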